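# Dial the combination of the large lockbox

### The job

Unlock the larger of the two sample lockboxes by dialling its combination: turn the dial on its lid clockwise until the white pointer is at the two dots, then back anticlockwise, past the single dot, to the three dots, then clockwise again to the single dot, and let go with the pointer there. Pause for about half a second at each mark and do not run well past the two dots or the three dots, and leave the small box's dial alone.

Things in the scene. Friction and masses are not known exactly. Their poses are not given: they have to be found in the camera images.
- large_lockbox: The larger, oblong grey steel lockbox, 150 (x) x 190 (y) x 70 mm high, fixed. Origin: centre of its underside; +x from its front (hasp) to its back (hinges). On mid-lid a dark steel plate, 100 mm across, 3 mm thick, with the dial. Raised white dots on it, 42 mm from the axis: one dot toward +x, two dots 40 degrees clockwise of it seen from above, three dots 40 degrees anticlockwise of it.
- large_dial_grip (a point): Point on the vertical axis of the large box's black dial, 106 mm above the bench, a good TCP height to grip from above. The dial: a disc 52 mm across, its top 80 mm above the bench, with an upright grip bar across it, 46 mm long, 14 mm thick, top 118 mm above the bench. The point's +x runs along the bar to the end with the white pointer.
- large_dial (a joint): Angle of the large box's dial, rad, growing clockwise seen from above: 0 = pointer at the single dot, +0.698 (40 degrees) = at the two dots, -0.698 = at the three dots. Friction about 0.06 N m, no spring: it stays where it is left. Stops at +-1.6.
- small_dial_tip (a point): Pointer tip of the same kind of dial on the smaller, square grey lockbox (112 x 112 x 70 mm), 36 mm from that dial's axis, 78 mm above the bench. This dial must not be turned.

How it is judged:
On the way, in this order (a step that is already met when the one before it is completed fails the run):
1. the large box's dial is turned clockwise to the two dots (within 12 degrees) and pauses there (value of joint large_dial between 0.488 and 0.908 rad), for 0.25 s.
2. then it is turned back anticlockwise to the three dots (within 12 degrees) and pauses there (value of joint large_dial between -0.908 and -0.488 rad), for 0.25 s.
3. then it is turned clockwise to the single dot (within 12 degrees) (value of joint large_dial between -0.21 and 0.21 rad), for 0.25 s.
At the end, for the whole second after the job is handed in: The large box's dial, having been to the two dots and then the three dots, rests released with its pointer at the single dot, within 12 degrees (all of step 3 and velocity of joint large_dial between -0.05 and 0.05 rad/s); the robot touches nothing.
It fails at once if the large box's dial is run more than 20 degrees past the two dots or the three dots (value of joint large_dial above 1.05 rad or value of joint large_dial below -1.05 rad).
It fails at once if the small box's dial is turned (its pointer tip moves more than 9 mm) (distance of small_dial_tip from where it was at the start of the episode above 0.009 m).
It also fails if it takes over 40 s, if anything falls off the work surface, if the arm or the gripper's body presses on something with over 40 N, if the wrist force passes 120 N, or if a joint passes its speed limit or range.

### The arm

A 6-joint arm with a two-finger parallel gripper is mounted at the origin on a cart in front of the work surface, level with it; the furniture and walls round the work are solid. World frame = base frame: x ahead of the robot, y to its left, z up, the work surface at z = 0. Lengths are in m, angles in rad, forces in N, time in s.
With the tool pointing down it reaches from about 0.3 to 0.85 m from the base axis. Payload 5.4 kg.
Tool frame: the origin (TCP) lies between the finger pads, 19 mm behind the fingertips; this is the grasp point; z points along the fingers, y is the line along which they close (so a half turn about z gives the same grasp; the last joint's range is limited). The gripper opens to 85 mm and grips with 20 to 120 N. Pads are 22 mm wide; open, the fingers measure 114 mm over their backs; the gripper's body (76 mm by 85 mm) begins 54 mm behind the grasp point. The pads swing forward as they close: fully open they stand 13 mm farther back than shut.
Start: joints at [1.117, 0.158, 1.597, -0, 1.386, -0.21], TCP at [0.139, 0.558, 0.25] pointing down, gripper open.
Joint ranges: [-2.91, 2.91], [-0.94, 2.29], [0.18, 2.7], [-1.29, 4.43], [0.17, 2.64], [-3, 3]. Speed limits (rad/s): [2.57, 2.57, 3.14, 3.14, 3.14, 3.14].

### API

Orientations are given as a rotation vector (axis times angle).
In Python, from cell import manip, optics gives the robot as it stands (manip), with the cameras (optics).
- The arm moves only by the shell command python3 shift.py 'ROWS' [FORCE]. ROWS is rows parted by semicolons, their numbers by spaces, 1 to 5 of them, each of 5 numbers: the finger opening in m, then dx, dy, dz in m, then a turn about the tool's z in rad; each row is the pose to reach, as a shift and turn from the pose commanded when the command began, along the tool's axes at that moment; what a row does not reach only later rows make up. A row lasts 1/8 s, in which the tool goes at most 0.0625 m and 0.188 rad, less where a joint would pass 70% of its speed; a pose out of reach is approached as far as the arm can. The fingers move at their own pace and stop on an object; FORCE is the grip in N (left out, the last holds). Time passes only in rows, so rows that do not move let the fingers close. It prints the time, the measured TCP pose, the force, the opening and the grip force at its end.
- manip.get_state(): the state, without advancing time (a new reading comes with each control period).
- optics.grab_frame(name): name is "side" or "top"; returns a dict with "frame" (384x512x3 uint8, red, green, blue), "camera_matrix" (3x3 intrinsics, pixels), "extrinsics" (4x4, takes a point from camera to world coordinates). Camera axes: x right, y down, z forward; pixel columns grow to the right and rows downward; lengths in m; the calibration is good to about 2 mm. A picture is of the moment at which its call begins. There is no depth.
- manip.job_done(): hands the job in; it is judged then, once.
The state is a dict: "time_s": time; "qpos": joint angles; "joint_velocities": joint speeds; "joint_efforts": joint torques, N m; "eef_pos": TCP position; "eef_rot": TCP orientation; "contact_force": force on the tool from outside, world axes, zero at the start; "wrist_torque": the same for the moment, N m; "gripper_width": finger opening in m; "grasp_force": force on a finger pad.
Only numpy, scipy, OpenCV 4.12 (cv2) and the standard library are available. Lean on these libraries where they do the work, as an engineer would, in place of code of your own. Each camera call takes 0.05 s, during which the arm holds its last target. There are 200 camera calls.

## Working session

There is one attempt and no reset: what is moved stays moved. The work goes in short steps, Python scripts to look and compute and a shell command to move; the robot and the scene stay as the last step left them, time stands still between calls to the robot, and variables do not carry over. Pictures are saved under pics/ and viewed, at most 10 in all, crops included, and the job is handed in when it is done.

```bash
mkdir -p pics; python3 - <<'E'
from cell import manip, optics
import cv2,numpy as np
np.set_printoptions(precision=4,suppress=True)
for n in("top","side"):
    f=optics.grab_frame(n); cv2.imwrite(f"pics/{n}0.png",f["frame"][:,:,::-1]); np.savez(f"{n}0.npz",**f)
    print(f["camera_matrix"],f["extrinsics"])
s=manip.get_state();print(s["eef_pos"],s["eef_rot"],s["time_s"])
E
```

```text
[[392.4419   0.     254.4999]
 [  0.     392.4419 190.0329]
 [  0.       0.       1.    ]] [[-0.0292 -0.9907  0.1325  0.3679]
 [-0.9994  0.0313  0.0131  0.046 ]
 [-0.0171 -0.1321 -0.9911  0.9713]
 [ 0.      0.      0.      1.    ]]
[[461.7345   0.     255.4189]
 [  0.     461.7345 186.3448]
 [  0.       0.       1.    ]] [[ 0.86   -0.3364  0.3838  0.1174]
 [-0.5103 -0.5652  0.6481 -0.5735]
 [-0.001  -0.7532 -0.6578  0.7088]
 [ 0.      0.      0.      1.    ]]
[0.1386 0.5575 0.2491] [-0.3819 -3.1177  0.0027] 0.1
```

View pics/top0.png

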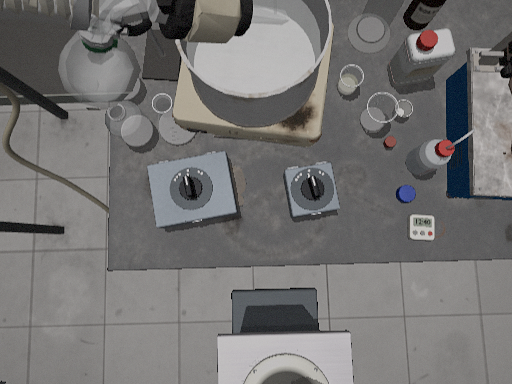

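View pics/side0.png

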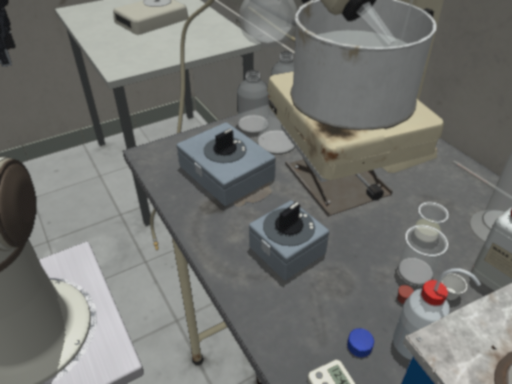

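The large box is at about (192,188) in the top view, dial in the middle; the small one is at (312,188). In the side view their dials are at (226,145) and (290,220). I'll zoom in on the large dial.

```bash
python3 - <<'E'
import cv2,numpy as np
a=np.load("top0.npz")["frame"][140:240,140:250,::-1];b=np.load("side0.npz")["frame"][115:215,165:285,::-1]
a=cv2.resize(a,None,fx=4,fy=4,interpolation=cv2.INTER_CUBIC)[:, :400];b=cv2.resize(b,(400,333),interpolation=cv2.INTER_CUBIC)
b=cv2.copyMakeBorder(b,0,67,0,0,0)
cv2.imwrite("pics/crop0.png",np.hstack([a,b]))
E
```

```text
(no output)
```

View pics/crop0.png

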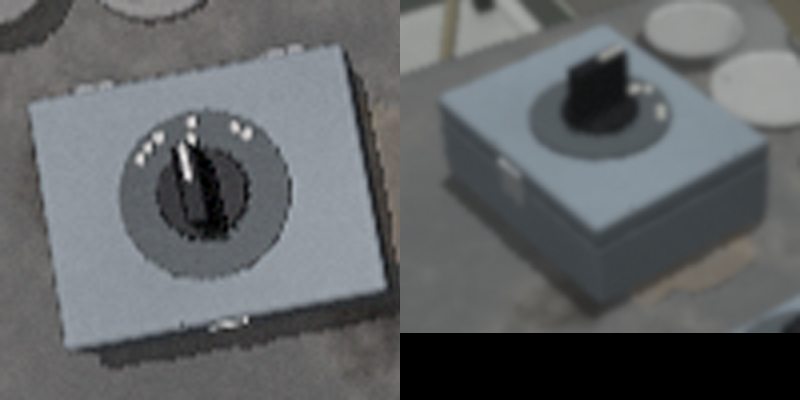

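Crop: plate centred at about full-frame (191.5,188.5), single dot (188,171), two dots (200,172), three dots (177,177). White stripe on the bar top runs (184.5,176)→(187,185), and the low pointer tip is at about (188,175).

```bash
cat >h.py <<'E'
import cv2,numpy as np
np.set_printoptions(precision=4,suppress=True)
def ray(f,p,z):
    K,T=f["camera_matrix"],f["extrinsics"]
    d=T[:3,:3]@np.linalg.solve(K,[p[0],p[1],1]); o=T[:3,3]
    return o+d*(z-o[2])/d[2]
def plate(f,c,r):
    "plate+dial contour: not-light-blue blob at c"
    im=f["frame"].astype(int); m=(im.sum(2)<330).astype(np.uint8)
    m=cv2.morphologyEx(m,cv2.MORPH_CLOSE,np.ones((5,5),np.uint8))
    n,l,s,_=cv2.connectedComponentsWithStats(m); k=l[c[1],c[0]]
    cs,_=cv2.findContours((l==k).astype(np.uint8),cv2.RETR_EXTERNAL,cv2.CHAIN_APPROX_NONE)
    return cv2.fitEllipse(max(cs,key=len)),s[k]
def whites(f,x0,x1,y0,y1,t=450):
    g=f["frame"].astype(int).sum(2); m=np.zeros(g.shape,np.uint8); m[y0:y1,x0:x1]=g[y0:y1,x0:x1]>t
    n,l,s,c=cv2.connectedComponentsWithStats(m)
    return [(c[i],s[i,4]) for i in range(1,n)]
E
python3 - <<'E'
from h import *
f=dict(np.load("top0.npz")); s=dict(np.load("side0.npz"))
print(plate(f,(192,200),0)); e=plate(f,(192,200),0)[0]
C=ray(f,e[0],.073); print("C",C)
for c,a in whites(f,172,206,166,192,500):
    for z in(.073,.078,.118):
        p=ray(f,c,z); d=p-C; print(c,a,z,p[:2],np.hypot(*d[:2]),np.degrees(np.arctan2(d[1],d[0])))
print("side plate"); e=plate(s,(226,160),0); print(e, ray(s,e[0][0],.073))
g=f["frame"].astype(int); m=((g[:,:,2]-g[:,:,0])>8)&(g.sum(2)>380); m=m.astype(np.uint8)
m[:, :140]=0;m[:,250:]=0;m[:140]=0;m[240:]=0
cs,_=cv2.findContours(m,0,1);c=max(cs,key=cv2.contourArea);b=cv2.boxPoints(cv2.minAreaRect(c))
P=np.array([ray(f,p,.07)[:2] for p in b]);print(P,P.mean(0),np.linalg.norm(np.diff(P,axis=0),axis=1),np.degrees(np.arctan2(*(np.diff(P,axis=0)[:,::-1].T))))
E
```

```text
(((190.85794067382812, 188.20301818847656), (40.84512710571289, 42.2215576171875), 73.48023223876953), array([ 170,  167,   43,   43, 1413], dtype=int32))
C [0.4969 0.2052 0.073 ]
[187.5 170. ] 6 0.073 [0.54   0.2128] 0.043764824380847486 9.891197603891856
[187.5 170. ] 6 0.078 [0.5391 0.2118] 0.04266791945673057 8.884539591764481
[187.5 170. ] 6 0.118 [0.5314 0.2044] 0.03449950046746539 -1.3859289199562672
[198.4 171.2] 5 0.073 [0.5364 0.1873] 0.04332999460645191 -24.440804393703264
[198.4 171.2] 5 0.078 [0.5354 0.1865] 0.042815738778828216 -25.918309544251706
[198.4 171.2] 5 0.118 [0.5279 0.1802] 0.039832668540931544 -38.8851365636249
[179.1667 173.8333] 6 0.073 [0.5316 0.2323] 0.043971667511696996 37.95659456155092
[179.1667 173.8333] 6 0.078 [0.5307 0.2313] 0.04261623425000066 37.61118278654424
[179.1667 173.8333] 6 0.118 [0.5234 0.223 ] 0.03184984017432254 33.79339666678662
[187.4 174.2] 5 0.073 [0.5301 0.2131] 0.03409185839217093 13.255765824478148
[187.4 174.2] 5 0.078 [0.5292 0.2121] 0.033007077340447444 12.044289913047997
[187.4 174.2] 5 0.118 [0.522  0.2047] 0.0250621775616
[... 603 characters left out ...]
 0.2158] 0.020944443736442886 30.349485917893787
[185.8462 180.3077] 13 0.118 [0.5084 0.2082] 0.011866214941455072 14.542783926754012
[174.5 179.5] 4 0.073 [0.5186 0.2432] 0.04371819630795397 60.32188901800867
[174.5 179.5] 4 0.078 [0.5177 0.2421] 0.04234965345923178 60.57262540564596
[174.5 179.5] 4 0.118 [0.511  0.2334] 0.03144193392876733 63.36279509323361
side plate
(((265.3795166015625, 178.31553649902344), (393.3089599609375, 566.1416625976562), 86.65705108642578), array([     0,      0,    512,    384, 123268], dtype=int32)) [0.52   0.0645 0.073 ]
[[0.5543 0.3141]
 [0.584  0.1255]
 [0.4399 0.1019]
 [0.411  0.2866]] [0.4973 0.207 ] [0.1909 0.146  0.1869] [ -81.0424 -170.7209   98.8881]
```

Checks out: box 147×189 mm, yaw about 9.3°, dots on 40° spacing at about 43 mm radius. Grip point is about (0.498, 0.206) and the bar sits at about 12°. Next I work out the tool-axis shifts.

```bash
cat >>h.py <<'E'
from scipy.spatial.transform import Rotation as Rn
def go(s,P,bar):
    R=Rn.from_rotvec(s["eef_rot"]).as_matrix()
    y=np.degrees(np.arctan2(R[1,1],R[0,1]))
    t=-((bar+90-y+90)%180-90)   # tool z is down: + = clockwise
    print("t",s["time_s"],"pos",s["eef_pos"],"shift",R.T@(np.array(P)-s["eef_pos"]),"turn",np.radians(t),"yaw_y",y,"q",s["qpos"])
E
python3 - <<'E'
from h import *; from cell import manip, optics
go(manip.get_state(),[.498,.206,.18],12.3)
s=dict(np.load("side0.npz")); T=np.linalg.inv(s["extrinsics"])
for P in([.498,.206,.118],[.498,.206,.073]):
    p=s["camera_matrix"]@(T@[*P,1])[:3]; print(p[:2]/p[2])
E
```

```text
t 0.1 pos [0.1386 0.5575 0.2491] shift [-0.4337 -0.2542  0.0694] turn -0.4584275990032154 yaw_y 76.03403336480005 q [ 1.1169  0.159   1.5981 -0.      1.3862 -0.2101]
[224.3919 131.4519]
[225.2709 147.6048]
```

```bash
python3 shift.py '0.085 -0.05 -0.029 0 -0.05; 0.085 -0.1 -0.058 0 -0.15; 0.085 -0.15 -0.087 0 -0.25; 0.085 -0.2 -0.117 0 -0.35; 0.085 -0.25 -0.147 0 -0.45' 60; python3 shift.py '0.085 -0.05 -0.03 0 0; 0.085 -0.1 -0.06 0.01 0; 0.085 -0.14 -0.08 0.03 0; 0.085 -0.14 -0.08 0.04 0; 0.085 -0.14 -0.08 0.04 0'
python3 - <<'E'
from h import *; from cell import manip, optics
go(manip.get_state(),[.497,.205,.106],12.3)
E
```

```text
time_s: 0.72
eef_pos: [0.3468, 0.3534, 0.2497]
eef_rot: [0.329, -3.124, 0.0]
contact_force: [0.5, 0.5, -0.3]
gripper_width: 0.0853
grasp_force: 0.0
time_s: 1.35
eef_pos: [0.498, 0.3052, 0.2085]
eef_rot: [0.323, -3.121, 0.001]
contact_force: [-0.6, -0.3, 0.1]
gripper_width: 0.0845
grasp_force: 0.0
t 1.35 pos [0.498  0.3052 0.2085] shift [ 0.0211 -0.0979  0.1026] turn -0.008447875158843368 yaw_y 101.81597240754486 q [ 0.343   0.2175  1.6131  0.0004  1.3146 -1.4342]
```

```bash
python3 shift.py '0.085 0.011 -0.05 0.02 0; 0.085 0.021 -0.098 0.035 -0.008; 0.085 0.021 -0.098 0.035 -0.008; 0.085 0.021 -0.098 0.035 -0.008'
python3 - <<'E'
from h import *; from cell import manip, optics
go(manip.get_state(),[.497,.205,.106],12.3)
a=optics.grab_frame("top")["frame"][120:240,110:260,::-1];b=optics.grab_frame("side")["frame"][70:190,155:305,::-1]
cv2.imwrite("pics/above.png",np.hstack([cv2.resize(x,(400,320),interpolation=2) for x in(a,b)]))
E
```

```text
time_s: 1.85
eef_pos: [0.4987, 0.2062, 0.1762]
eef_rot: [-0.337, 3.122, 0.001]
contact_force: [-0.2, 0.3, 0.8]
gripper_width: 0.085
grasp_force: 0.0
t 1.85 pos [0.4987 0.2062 0.1762] shift [ 0.002  -0.0008  0.0701] turn 0.0004210777128770068 yaw_y 102.32412597579487 q [ 0.1677  0.1347  1.7745  0.0006  1.2305 -1.6184]
```

View pics/above.png

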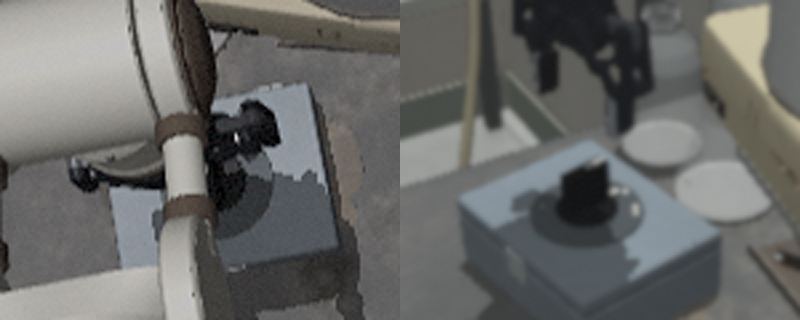

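The picture shows the open fingers straddling the dial, with the bar at about crop (585,180) in the side view between them. Descending.

```bash
python3 shift.py '0.085 0.001 -0.001 0.03 0; 0.085 0.002 -0.001 0.06 0; 0.085 0.002 -0.001 0.07 0; 0.085 0.002 -0.001 0.07 0' 20; python3 shift.py '0.03 0 0 0 0; 0.01 0 0 0 0; 0.01 0 0 0 0;0.01 0 0 0 0;0.01 0 0 0 0' 20
python3 - <<'E'
from h import *; from cell import manip, optics
s=manip.get_state();go(s,[.497,.205,.106],12.3);print(s["contact_force"],s["wrist_torque"])
E
```

```text
time_s: 2.45
eef_pos: [0.497, 0.2044, 0.1051]
eef_rot: [0.337, -3.123, -0.0]
contact_force: [-0.3, 0.1, 0.2]
gripper_width: 0.0851
grasp_force: 0.0
time_s: 3.08
eef_pos: [0.4969, 0.2054, 0.1056]
eef_rot: [-0.335, 3.123, 0.005]
contact_force: [-2.2, 7.3, 3.2]
gripper_width: 0.0133
grasp_force: 26.3
t 3.075 pos [0.4969 0.2054 0.1056] shift [-0.     -0.0004 -0.0004] turn -0.0010223294030941548 yaw_y 102.24142483993057 q [ 0.1652  0.223   1.8274  0.0038  1.0906 -1.621 ]
[-2.1571  7.2565  3.1698] [ 0.9607  0.2763 -0.0097]
```

Gripped, with about a 1 mm offset towards +y. I centre on it and turn clockwise to the two dots.

```bash
python3 shift.py '0.01 0 0.001 0 0; 0.01 0 0.001 0 0.15; 0.01 0 0.001 0 0.3; 0.01 0 0.001 0 0.45; 0.01 0 0.001 0 0.6' 40; python3 shift.py '0.01 0 0 0 0.08; 0.01 0 0 0 0.14; 0.01 0 0 0 0.14; 0.01 0 0 0 0.14; 0.01 0 0 0 0.14'
python3 - <<'E'
from h import *; from cell import manip, optics
s=manip.get_state();go(s,[.497,.205,.106],-30.4);print(s["contact_force"],s["wrist_torque"])
a=optics.grab_frame("top")["frame"][120:240,110:260,::-1];b=optics.grab_frame("side")["frame"][100:180,175:275,::-1]
cv2.imwrite("pics/two.png",np.hstack([cv2.resize(x,(400,320),interpolation=2) for x in(a,b)]))
E
```

```text
time_s: 3.7
eef_pos: [0.4968, 0.2054, 0.1056]
eef_rot: [-0.609, -3.082, -0.002]
contact_force: [-2.1, 4.0, 4.9]
gripper_width: 0.0135
grasp_force: 42.6
time_s: 4.32
eef_pos: [0.4968, 0.2053, 0.1056]
eef_rot: [-0.815, -3.034, -0.002]
contact_force: [-3.6, 3.2, 6.7]
gripper_width: 0.0133
grasp_force: 42.7
t 4.325 pos [0.4968 0.2053 0.1056] shift [-0.0003 -0.0002 -0.0004] turn 0.005769688257449461 yaw_y 59.930578786258046 q [ 0.1663  0.2234  1.8269  0.0014  1.0911 -0.8803]
[-3.5573  3.1721  6.7169] [ 0.5351  0.5597 -0.0719]
```

View pics/two.png

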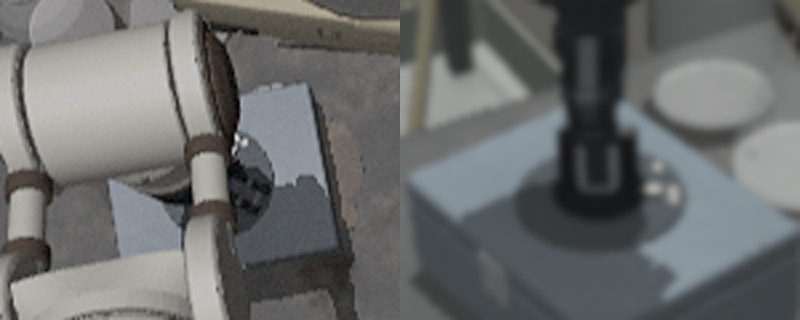

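The side crop shows the pointer at (650,188), next to the two dots at (665,195). The dial has followed the grip and has paused. Now anticlockwise 1.39 rad.

```bash
python3 shift.py '0.01 0 0 0 -0.15; 0.01 0 0 0 -0.3; 0.01 0 0 0 -0.45; 0.01 0 0 0 -0.6; 0.01 0 0 0 -0.75'; python3 shift.py '0.01 0 0 0 -0.15; 0.01 0 0 0 -0.3; 0.01 0 0 0 -0.45; 0.01 0 0 0 -0.58; 0.01 0 0 0 -0.64';  python3 shift.py '0.01 0 0 0 0; 0.01 0 0 0 0; 0.01 0 0 0 0; 0.01 0 0 0 0'
python3 - <<'E'
from h import *; from cell import manip, optics
s=manip.get_state();go(s,[.497,.205,.106],49.6);print(s["contact_force"],s["wrist_torque"])
a=optics.grab_frame("top")["frame"][120:240,110:260,::-1];b=optics.grab_frame("side")["frame"][100:180,175:275,::-1]
cv2.imwrite("pics/three.png",np.hstack([cv2.resize(x,(400,320),interpolation=2) for x in(a,b)]))
E
```

```text
time_s: 5.05
eef_pos: [0.4969, 0.2055, 0.1056]
eef_rot: [-0.361, 3.12, 0.002]
contact_force: [-3.1, 4.5, 5.1]
gripper_width: 0.0131
grasp_force: 42.7
time_s: 5.68
eef_pos: [0.4969, 0.2056, 0.1056]
eef_rot: [-1.32, 2.85, 0.002]
contact_force: [-4.1, 5.1, 5.2]
gripper_width: 0.0131
grasp_force: 42.7
time_s: 6.18
eef_pos: [0.4969, 0.2056, 0.1056]
eef_rot: [-1.317, 2.851, 0.002]
contact_force: [-2.3, 5.8, 5.0]
gripper_width: 0.0135
grasp_force: 42.7
t 6.175 pos [0.4969 0.2056 0.1056] shift [ 0.0004 -0.0005 -0.0004] turn -0.0001413641596867567 yaw_y 139.59190043027553 q [ 0.1666  0.2234  1.8269  0.0019  1.0907 -2.2706]
[-2.3413  5.7667  4.9858] [0.7364 0.3991 0.0636]
```

View pics/three.png

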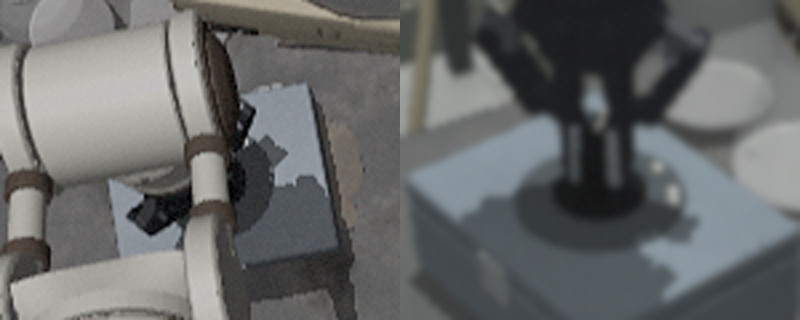

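The bar now lies along the side camera's view, pointing away towards the three dots. The two dots at (675,190) are free of the pointer. Now clockwise 0.70 rad to the single dot, pause, open and lift.

```bash
python3 shift.py '0.01 0 0 0 0.15; 0.01 0 0 0 0.3; 0.01 0 0 0 0.45; 0.01 0 0 0 0.6; 0.01 0 0 0 0.7'; python3 shift.py '0.01 0 0 0 0; 0.01 0 0 0 0; 0.01 0 0 0 0; 0.01 0 0 0 0'; python3 shift.py '0.085 0 0 0 0; 0.085 0 0 0 0; 0.085 0 0 0 0; 0.085 0 0 0 0; 0.085 0 0 0 0'
python3 shift.py '0.085 0 0 -0.03 0; 0.085 0 0 -0.08 0; 0.085 0 0 -0.12 0; 0.085 0 0.05 -0.12 0; 0.085 0 0.1 -0.12 0'; python3 shift.py '0.085 0 0.05 0 0; 0.085 0 0.1 0 0; 0.085 0 0.15 0 0; 0.085 0 0.15 0 0'
python3 - <<'E'
from h import *; from cell import manip, optics
s=manip.get_state();go(s,[.497,.205,.106],9.6);print(s["contact_force"])
f=optics.grab_frame("top");a=f["frame"][130:250,130:250,::-1];b=optics.grab_frame("side")["frame"][100:200,165:285,::-1]
cv2.imwrite("pics/end.png",np.hstack([cv2.resize(x,(400,400),interpolation=2) for x in(a,b)]))
E
```

```text
time_s: 6.9
eef_pos: [0.4969, 0.2054, 0.1056]
eef_rot: [-0.254, 3.131, 0.002]
contact_force: [-2.6, 4.5, 5.8]
gripper_width: 0.0132
grasp_force: 42.7
time_s: 7.4
eef_pos: [0.4969, 0.2055, 0.1056]
eef_rot: [-0.259, 3.131, 0.002]
contact_force: [-2.0, 4.1, 4.5]
gripper_width: 0.0134
grasp_force: 42.7
time_s: 8.02
eef_pos: [0.4969, 0.2046, 0.105]
eef_rot: [0.258, -3.131, 0.0]
contact_force: [0.1, -0.7, 0.6]
gripper_width: 0.0848
grasp_force: 0.0
time_s: 8.65
eef_pos: [0.4809, 0.3043, 0.226]
eef_rot: [-0.255, 3.129, 0.001]
contact_force: [0.1, 0.0, -1.5]
gripper_width: 0.0849
grasp_force: 0.0
time_s: 9.15
eef_pos: [0.4547, 0.4541, 0.2245]
eef_rot: [0.264, -3.13, -0.001]
contact_force: [0.4, -0.6, 0.3]
gripper_width: 0.0849
grasp_force: 0.0
t 9.15 pos [0.4547 0.4541 0.2245] shift [-0.     -0.2528  0.1184] turn 0.0008464527331194417 yaw_y 99.64849816916505 q [ 0.5969  0.3489  1.4205  0.0006  1.3722 -1.1424]
[ 0.3736 -0.6203  0.2696]
```

View pics/end.png

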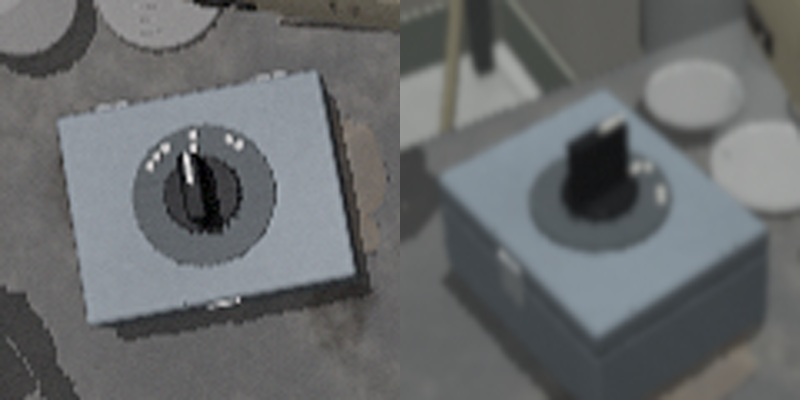

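The top crop shows the pointer at (193,147), in line with the single dot at (193,133). The arm is clear of the box.

```bash
python3 -c "
from cell import manip, optics
print(manip.job_done())"
```

```text
the job is handed in; nothing more can be done
None
```

I dialled the large box's combination (two dots, three dots, then single dot), released the dial with its pointer at the single dot, left the small dial alone, and handed the job in; no verdict was returned.

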